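Pour walnuts from a scoop through a funnel into a jar

TASK

Take the loaded scoop by its slanting handle, rest its nose on the funnel's rim lightly while it is still level, then tip it so that all five walnuts go through the funnel into the jar. Stand the empty scoop upright back on the counter and let go of it; press the funnel with no more than 20 N, do not touch the nuts with the fingers, and leave the jar and the other things where they are.

Things in the scene. Friction and masses are not known exactly. Their poses are not given: they have to be found in the camera images.
- scoop: open-fronted aluminium scoop, 74 mm wide, walls 46 mm high. Origin: centre of floor's underside; x to the open nose, z up. Back wall at x=-60 mm. Floor level to x=36 mm, then ramps up 14 mm to the nose at x=70. Wooden handle: bar 16 (y) x 20 mm, 105 long, from (-66,0,35) mm at the back wall, rising and leaning back (-x) 35 deg from vertical; grip it across y at (-107,0,94) mm. About 0.22 kg empty
- scoop_nose (a point): middle of the scoop's nose edge, (70, 0, 16.5) mm in the scoop's frame, axes as the scoop's
- funnel: wide steel funnel in a fixed pine stand (base 150 x 180 x 18 mm, uprights at y=+-75 mm, up to 154 mm high), on a stiff rubber collar: sinks 0.4 mm per newton, 10 mm at most. Origin: centre of the spout's lower end, 125 mm above the counter; z up. Spout 58 mm inside, 33 mm tall; 45 deg cone up to a rim of 160 mm outer diameter
- funnel_rim (a point): centre of the funnel's rim plane, 205 mm above the counter
- jar: narrow clear glass jar, loose on the stand's base board under the funnel; 80 mm outside, 72 mm inside, 118 mm tall, inner floor 6 mm up. Origin: centre of its underside; z up. The spout reaches 11 mm into its mouth
- nut0: small walnut, a 26 mm ball with a seam, 12 g, origin at its centre; starts in the scoop
- nut1: small walnut, a 26 mm ball with a seam, 12 g, origin at its centre; starts in the scoop
- nut2: small walnut, a 26 mm ball with a seam, 12 g, origin at its centre; starts in the scoop
- nut3: small walnut, a 26 mm ball with a seam, 12 g, origin at its centre; starts in the scoop
- nut4: small walnut, a 26 mm ball with a seam, 12 g, origin at its centre; starts in the scoop
- can: bystander: food can, 74 mm wide, 110 mm high, origin under its centre
- sauce_jar: bystander: closed jar with white cap, 80 mm wide, 120 mm high, origin under its centre
- mug: bystander: white mug, 76 mm wide, 90 mm high, origin under its centre
- spice: bystander: small amber spice jar, 48 mm wide, 70 mm high, origin under its centre, near the scoop and the stand

How it is judged:
By the outcome, as a careful person would: the job done as asked, in the order asked, and still so for the second after the job is handed in, with the robot touching nothing.
It also fails if it takes over 72 s, if anything falls off the work surface, if the arm or the gripper's body presses on something with over 40 N, if the wrist force passes 120 N, or if a joint passes its speed limit or range.

ROBOT

A 7-joint arm with a two-finger parallel gripper is mounted at the origin on the work surface. World frame = base frame: x ahead of the robot, y to its left, z up, the work surface at z = 0. Lengths are in m, angles in rad, forces in N, time in s.
With the tool pointing down it reaches from about 0.425 to 0.8 m from the base axis. Payload 8.3 kg.
Tool frame: the origin (TCP) lies between the finger pads; the fingertips stand 22 mm ahead of it and the grasp point (between the pads) lies 3 mm ahead of it; z points along the fingers, y is the line along which they close (so a half turn about z gives the same grasp; the last joint's range is limited). The gripper opens to 85 mm and grips with 20 to 120 N. Pads are 22 mm wide; open, the fingers measure 114 mm over their backs; the gripper's body (76 mm by 85 mm) begins 54 mm behind the grasp point. The pads swing forward as they close: fully open they stand 13 mm farther back than shut.
Start: joints at [-0.063, 0.383, 0.016, 1.37, -0.006, 1.388, -0.046], TCP at [0.625, 0, 0.227] pointing down, gripper open.
Joint ranges: [-2.95, 2.95], [-0.25, 2.06], [-1.52, 1.56], [0.18, 2.33], [-1.44, 4.58], [0.02, 2.06], [-3.01, 3.01]. Speed limits (rad/s): [2.39, 2.39, 3.01, 3.01, 3.14, 3.14, 3.14].

INTERFACE

Orientations are given as a unit quaternion [w, x, y, z].
In Python, from bench import ctrl gives the robot as it stands.
- The arm moves only by the shell command python3 -m pendant 'ROWS' [FORCE]. ROWS is JSON, a list of rows, each an object with "delta_pos": the shift along the tool's x, y, z in cm, a list of three; "dr": the turn, a rotation vector about the tool's x, y, z in degrees, a list of three; "fingers": the finger opening in cm, from 0 to 8.54. In form: [{"delta_pos": [x, y, z], "dr": [wx, wy, wz], "fingers": fingers}, ...]. A call has 1 to 5 rows; each row is the pose to reach, as a shift and turn from the pose commanded when the call began, along the tool's axes at that moment; what a row does not reach only later rows make up. A row lasts 1/10 s, in which the tool goes at most 50 mm and 8.59 degrees, less where a joint would pass 70% of its speed; a pose out of reach is approached as far as the arm can. A call with a gripper value outside its range is refused whole. The fingers move at their own pace and stop on an object; FORCE is the grip in N (left out, the last holds). Time passes only in rows, so rows that repeat a pose let the fingers close. It gives the time, the measured TCP pose, the force, the opening and the grip force at its end, in the units of the state.
- ctrl.get_state(): the state, without advancing time (a new reading comes with each control period).
- ctrl.grab_frame(name): name is "scene" or "side" or "wrist"; returns a dict with "image" (400x640x3 uint8, red, green, blue), "depth" (400x640 float32, m along the optical axis (not along the pixel's ray), 0 where there is no reading), "fx", "fy", "cx", "cy" (pixels), "D" ([k1, k2, p1, p2, k3] as OpenCV has them; the pictures are not rectified), "R" (3x3) and "t" (3): a world point X has camera coordinates R X + t. Camera axes: x right, y down, z forward; pixel columns grow to the right and rows downward; lengths in m; the calibration is good to about 2 mm. A picture is of the moment at which its call begins.
- ctrl.close_job(): hands the job in; it is judged then, once.
The state is a dict: "t": time; "joints": joint angles; "joint_vel": joint speeds; "tau": joint torques, N m; "tool_pos": TCP position; "eef_rot": TCP orientation; "ft_force": force on the tool from outside, world axes, zero at the start; "ft_torque": the same for the moment, N m; "grip_width": finger opening in m; "grip_force": force on a finger pad.
Only numpy, scipy, OpenCV 4.12 (cv2) and the standard library are available. Lean on these libraries where they do the work, as an engineer would, in place of code of your own. Each camera call takes 0.05 s, during which the arm holds its last target. There are 200 camera calls.

## Working session

There is one attempt and no reset: what is moved stays moved. The work goes in short steps, Python scripts to look and compute and a shell command to move; the robot and the scene stay as the last step left them, time stands still between calls to the robot, and variables do not carry over. Pictures are saved under pics/ and viewed, at most 10 in all, crops included, and the job is handed in when it is done.

```bash
ls; mkdir -p pics
python3 - <<'E'
from bench import ctrl
import cv2,numpy as np,pickle
fs={}
for n in ["scene","side"]:
    f=ctrl.grab_frame(n); fs[n]=f
    cv2.imwrite(f"pics/{n}0.png",f["image"][:,:,::-1])
    print(n,f["fx"],f["fy"],f["cx"],f["cy"],f["D"],(-f["R"].T@f["t"]).round(3),f["R"][2].round(2))
pickle.dump(fs,open("f0.pkl","wb"))
s=ctrl.get_state();print(s)
E
```

```text
pics
scene 390.3145986258246 390.3145986258246 322.0697889457992 198.04736211373088 [0.00549862 0.         0.         0.         0.        ] [ 1.256 -0.638  0.952] [-0.53  0.5  -0.68]
side 457.5820168781845 457.5820168781845 318.7517572399324 202.8915059071469 [-0.01716984  0.          0.          0.          0.        ] [0.025 0.602 1.206] [ 0.44 -0.44 -0.78]
{'t': 0.1, 'joints': array([-0.06288968,  0.38416597,  0.01637196,  1.37105688, -0.00627427,
        1.38824186, -0.04651693]), 'joint_vel': array([ 0.0003783 , -0.0002284 ,  0.00051335, -0.00501627, -0.00088566,
        0.00188345, -0.00122145]), 'tau': array([ 2.42329334e-03, -6.29131508e+01,  8.47312063e-01, -3.72759247e+01,
        1.67792483e-02,  1.04569664e-02,  7.96114705e-05]), 'tool_pos': array([6.24520142e-01, 2.29395855e-05, 2.26367926e-01]), 'eef_rot': array([-6.25396184e-04,  7.07091051e-01,  7.07121924e-01, -6.62602096e-04]), 'ft_force': array([-0.03537459, -0.18028932,  0.64958955]), 'ft_torque': array([ 0.01573854, -0.00496344, -0.03173013]), 'grip_force': 0.0, 'grip_width': 0.08582491136326298}
```

View pics/scene0.png

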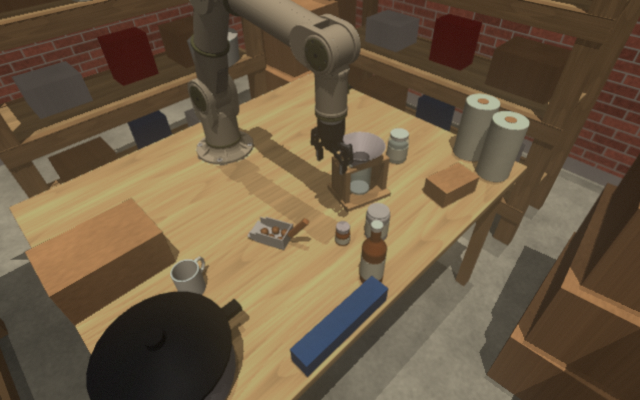

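View pics/side0.png

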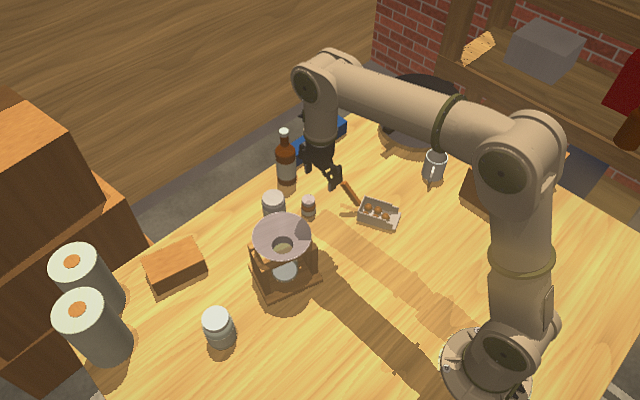

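The scene view shows the scoop at about (270,233) with its handle towards (305,228), the funnel at (362,160), spice at (343,232), the can at (377,215) and the mug at (188,277). The side view shows the scoop at (378,212), its handle at (350,193) and the funnel at (283,240). Next I'll fuse the depth images into a top-down map.

```bash
cat > h.py <<'E'
import numpy as np,cv2
from scipy.spatial.transform import Rotation as Ro
def cloud(f):
    K=np.array([[f["fx"],0,f["cx"]],[0,f["fy"],f["cy"]],[0,0,1]])
    v,u=np.nonzero(f["depth"]>0)
    p=cv2.undistortPoints(np.stack([u,v],1).astype(np.float64)[:,None],K,np.array(f["D"],float))[:,0]
    d=f["depth"][v,u]
    X=(np.c_[p,np.ones(len(p))]*d[:,None]-f["t"])@f["R"]
    return X,f["image"][v,u]
def pose(s):
    q=s["eef_rot"]; return np.array(s["tool_pos"]),Ro.from_quat([q[1],q[2],q[3],q[0]])
E
python3 - <<'E'
import pickle,numpy as np,cv2
from h import *
fs=pickle.load(open("f0.pkl","rb"))
x0,x1,y0,y1=0.3,1.0,-0.45,0.35
S=700
img=np.zeros((int((x1-x0)*S)+1,int((y1-y0)*S)+1,3),np.uint8)
A=[]
for n,f in fs.items():
    X,c=cloud(f)
    m=(X[:,0]>x0)&(X[:,0]<x1)&(X[:,1]>y0)&(X[:,1]<y1)&(X[:,2]<0.23)&(X[:,2]>-.02)
    X,c=X[m],c[m];A.append(X)
    t=X[abs(X[:,2])<.01]; print(n,"table z",np.median(t[:,2]))
    r=X[(X[:,2]>.198)&(X[:,2]<.213)]
    print("rim pts",len(r),r.min(0) if len(r) else 0,r.max(0) if len(r) else 0)
    o=np.argsort(X[:,2])
    for (x,y,z),cc in zip(X[o],c[o]):
        cv2.circle(img,(int((y1-y)*S),int((x1-x)*S)),2,[int(q) for q in cc[::-1]] if z<.012 else [int(q) for q in cv2.applyColorMap(np.uint8([[min(255,z*1200)]]),cv2.COLORMAP_JET)[0,0]],-1)
for k in range(0,9): cv2.putText(img,f"{.3-.1*k:.1f}",(int((y1-.3+.1*k)*S),12),0,.4,(255,255,255))
for k in range(4,10): cv2.putText(img,f"{k/10}",(0,int((x1-k/10)*S)),0,.4,(255,255,255))
cv2.imwrite("pics/top.png",img);print(img.shape)
E
```

```text
scene table z 2.4565857249636975e-05
rim pts 238 [ 0.50161163 -0.08970555  0.19802764] [0.87510852 0.2623904  0.21297029]
side table z -0.0001350651337887955
rim pts 486 [ 0.50141568 -0.08161726  0.1980129 ] [0.86057785 0.26085813 0.21287277]
(490, 561, 3)
```

View pics/top.png

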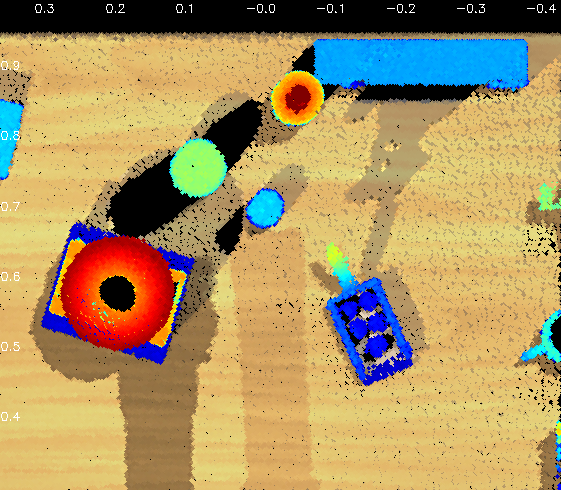

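The top map puts the funnel near (0.58, 0.18) and the scoop near (0.53, -0.15) with its nose towards the robot, at yaw about -155°. Its handle end is around (0.64, -0.105) and the spice jar is at (0.70, -0.01). Next I'll fit these poses more precisely.

Run:
```python
import pickle,numpy as np,cv2
from h import *
from scipy.optimize import least_squares
fs=pickle.load(open("f0.pkl","rb"))
for n,f in fs.items():
    X,c=cloud(f)
    d=np.hypot(X[:,0]-.583,X[:,1]-.181)
    # cone inner: z = 0.205-(80-d)
    m=(d<.078)&(d>.04)&(X[:,2]>.165)&(X[:,2]<.215); P=X[m]
    s=least_squares(lambda p:P[:,2]-(p[2]-(.08-np.hypot(P[:,0]-p[0],P[:,1]-p[1]))),[.583,.181,.205],loss="soft_l1",f_scale=.002)
    print(n,"funnel cone",s.x.round(4),np.abs(s.fun).mean())
    # scoop
    m=(np.hypot(X[:,0]-.54,X[:,1]+.15)<.13)&(X[:,2]>.036)&(X[:,2]<.052);P=X[m]
    r=cv2.minAreaRect((P[:,:2]*1000).astype(np.float32));print(" wall rect",r,len(P))
    th=np.radians(-155)
    m=(np.hypot(X[:,0]-.63,X[:,1]+.11)<.07)&(X[:,2]>.06)&(X[:,2]<.13);H=X[m];print(" handle n",len(H),H.min(0).round(3),H.max(0).round(3))
    for z in (.07,.085,.1,.115):
        k=H[abs(H[:,2]-z)<.007]; 
        if len(k): print("  z",z,k.mean(0).round(4),len(k))
A=np.vstack([cloud(f)[0] for f in fs.values()])
P=A[(np.hypot(A[:,0]-.54,A[:,1]+.15)<.11)&(A[:,2]>.02)&(A[:,2]<.05)]
# planes of the walls: side walls y=+-37, back x=-60 ; score distance to nearest wall (outer/inner within 2 mm)
def res(p,P=P):
    u=np.array([np.cos(p[2]),np.sin(p[2])]);v=np.array([-u[1],u[0]])
    a=(P[:,:2]-p[:2])@u;b=(P[:,:2]-p[:2])@v
    return np.minimum(np.minimum(abs(abs(b)-.036),abs(a+.061)),.015)
best=min((least_squares(res,[.53+dx,-.15+dy,np.radians(-155+da)],loss="cauchy",f_scale=.002) for dx in(-.01,.01,.03) for dy in (-.01,.01) for da in(-5,5)),key=lambda s:s.cost)
print("scoop",best.x[:2].round(4),np.degrees(best.x[2]).round(2),np.median(best.fun))
```

```text
scene funnel cone [0.5822 0.1818 0.2073] 0.0023916683356881574
 wall rect ((542.781005859375, -173.04446411132812), (141.3814239501953, 77.91853332519531), 24.458721160888672) 233
 handle n 139 [ 0.596 -0.154  0.061] [ 0.653 -0.115  0.129]
  z 0.07 [ 0.6145 -0.1464  0.0701] 25
  z 0.085 [ 0.624  -0.1425  0.0858] 24
  z 0.1 [ 0.6339 -0.1377  0.1003] 27
  z 0.115 [ 0.6441 -0.1307  0.1158] 34
side funnel cone [0.5812 0.1815 0.2073] 0.002065045734638594
 wall rect ((542.0520629882812, -171.50579833984375), (144.4536895751953, 82.68476867675781), 23.64151954650879) 225
 handle n 159 [ 0.592 -0.154  0.06 ] [ 0.651 -0.119  0.127]
  z 0.07 [ 0.6045 -0.1396  0.0698] 30
  z 0.085 [ 0.6153 -0.135   0.0849] 33
  z 0.1 [ 0.6256 -0.13    0.1002] 34
  z 0.115 [ 0.6342 -0.1263  0.1154] 36
scoop [ 0.5287 -0.1783] -155.77 0.0020342896246513184
```

```bash
cat >> h.py <<'E'
# scoop frame <-> tool: tool x=+nose-ish, tool y=-scoop y, tool z leaned by LEAN towards the nose
LEAN=15
def scoopR(yaw,tip=0): return Ro.from_euler("ZY",[yaw,tip],degrees=True)
T_S=Ro.from_matrix(np.array([[1,0,0],[0,-1,0],[0,0,-1]]).T)*Ro.from_euler("y",0)
def toolR(yaw,tip=0): return scoopR(yaw,tip)*Ro.from_euler("y",-LEAN,degrees=True)*T_S
GR=np.array([-.107,0,.094])
def delta(p,R,s):
    p0,R0=pose(s)
    print("delta_pos",(R0.inv().apply(p-p0)*100).round(2),"dr",np.degrees((R0.inv()*R).as_rotvec()).round(1), "| j",np.round(s["joints"],2),"F",np.round(s["ft_force"],1),"t",round(s["t"],2),"w",round(s["grip_width"],4))
E
cat > g1.py <<'E'
from h import *; from bench import ctrl; import sys
back=float(sys.argv[1])
R=toolR(-155.8); z=R.as_matrix()[:,2]
delta(np.array([.626,-.134,.094])-z*(.003+back),R,ctrl.get_state())
E
python3 g1.py .07; python3 -c "
from h import *
print(toolR(-155.8).as_matrix().round(2)); print(toolR(90).as_matrix().round(2))"
```

```text
delta_pos [-12.63   1.88   6.18] dr [  14.9    9.6 -113.4] | j [-0.06  0.38  0.02  1.37 -0.01  1.39 -0.05] F [-0.  -0.2  0.6] t 0.1 w 0.0858
[[-0.88 -0.41 -0.24]
 [-0.4   0.91 -0.11]
 [ 0.26  0.   -0.97]]
[[ 0.    1.    0.  ]
 [ 0.97 -0.    0.26]
 [ 0.26  0.   -0.97]]
```

```bash
python3 -m pendant '[{"delta_pos":[-3,0.5,0.5],"dr":[1,1,-8],"fingers":8.5},{"delta_pos":[-6,1,1],"dr":[2,2,-16],"fingers":8.5},{"delta_pos":[-9,1.5,1],"dr":[4,3,-24],"fingers":8.5},{"delta_pos":[-12,1.9,1],"dr":[5,3.5,-32],"fingers":8.5},{"delta_pos":[-12.6,1.9,1],"dr":[6,4,-40],"fingers":8.5}]' 60; python3 g1.py .07
```

```text
t: 0.6
tool_pos: [0.6432, -0.1319, 0.216]
eef_rot: [-0.061, 0.422, 0.905, -0.014]
ft_force: [-0.1, -1.5, -0.3]
grip_width: 0.0849
grip_force: 0.0
delta_pos [-0.08  0.76  5.12] dr [  9.6   5.1 -73.4] | j [ 0.18  0.57 -0.05  1.13  0.02  1.57  0.84] F [-0.1 -1.5 -0.3] t 0.6 w 0.0849
```

```bash
python3 -m pendant '[{"delta_pos":[0,0.7,2],"dr":[9.6,5.1,-73.4],"fingers":8.5},{"delta_pos":[0,0.7,3],"dr":[9.6,5.1,-73.4],"fingers":8.5},{"delta_pos":[0,0.7,4],"dr":[9.6,5.1,-73.4],"fingers":8.5},{"delta_pos":[0,0.7,5],"dr":[9.6,5.1,-73.4],"fingers":8.5},{"delta_pos":[0,0.7,5],"dr":[9.6,5.1,-73.4],"fingers":8.5}]' >/dev/null; python3 g1.py .07
```

```text
delta_pos [-0.18 -0.61  0.  ] dr [  4.2   2.1 -30.5] | j [ 0.21  0.66 -0.17  1.12  0.15  1.58  1.5 ] F [ 0.9  0.3 -0.2] t 1.1 w 0.0849
```

```bash
python3 -m pendant '[{"delta_pos":[-0.2,-0.6,0],"dr":[4.2,2.1,-30.5],"fingers":8.5},{"delta_pos":[-0.2,-0.6,0],"dr":[4.2,2.1,-30.5],"fingers":8.5},{"delta_pos":[-0.2,-0.6,0],"dr":[4.2,2.1,-30.5],"fingers":8.5},{"delta_pos":[-0.2,-0.6,0],"dr":[4.2,2.1,-30.5],"fingers":8.5},{"delta_pos":[-0.2,-0.6,0],"dr":[4.2,2.1,-30.5],"fingers":8.5}]' >/dev/null; python3 g1.py .0
python3 - <<'E'
from bench import ctrl; import cv2,pickle
f=ctrl.grab_frame("wrist"); pickle.dump(f,open("w1.pkl","wb")); cv2.imwrite("pics/w1.png",f["image"][:,:,::-1])
E
```

```text
delta_pos [ 0.11 -0.03  7.2 ] dr [-0.1  0.2 -0.2] | j [ 0.22  0.68 -0.25  1.1   0.27  1.62  1.97] F [-0.4  0.8 -0.3] t 1.6 w 0.0847
```

View pics/w1.png

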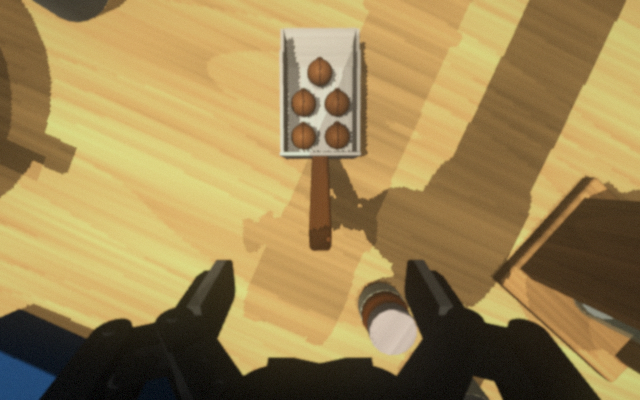

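The wrist view shows the handle centred between the fingers, with its end at (320,240), five nuts in the scoop, and the spice jar clear of the path. I'll descend and grip.

```bash
python3 -m pendant '[{"delta_pos":[0.1,0,2],"dr":[0,0,0],"fingers":8.5},{"delta_pos":[0.1,0,4],"dr":[0,0,0],"fingers":8.5},{"delta_pos":[0.1,0,5.7],"dr":[0,0,0],"fingers":8.5},{"delta_pos":[0.1,0,6.8],"dr":[0,0,0],"fingers":8.5},{"delta_pos":[0.1,0,7.2],"dr":[0,0,0],"fingers":8.5}]' 60; python3 g1.py .0
python3 -m pendant '[{"delta_pos":[0,0,0],"dr":[0,0,0],"fingers":4},{"delta_pos":[0,0,0],"dr":[0,0,0],"fingers":2.5},{"delta_pos":[0,0,0],"dr":[0,0,0],"fingers":1.5},{"delta_pos":[0,0,0],"dr":[0,0,0],"fingers":0.5},{"delta_pos":[0,0,0],"dr":[0,0,0],"fingers":0.5}]' 100;python3 -m pendant '[{"delta_pos":[0,0,0],"dr":[0,0,0],"fingers":0.5},{"delta_pos":[0,0,0],"dr":[0,0,0],"fingers":0.5},{"delta_pos":[0,0,0],"dr":[0,0,0],"fingers":0.5}]' 100; python3 g1.py .0
```

```text
t: 2.15
tool_pos: [0.6261, -0.1347, 0.0964]
eef_rot: [-0.127, -0.204, 0.97, -0.028]
ft_force: [-0.1, -0.6, 0.2]
grip_width: 0.085
grip_force: 0.0
delta_pos [-0.08  0.07 -0.07] dr [-0.1  0.1 -0.5] | j [ 0.24  0.69 -0.25  1.24  0.27  1.47  1.95] F [-0.1 -0.6  0.2] t 2.15 w 0.085
t: 2.65
tool_pos: [0.6275, -0.1341, 0.0983]
eef_rot: [-0.125, -0.205, 0.97, -0.029]
ft_force: [-0.6, -0.1, 2.2]
grip_width: 0.0138
grip_force: 97.6
t: 2.95
tool_pos: [0.6275, -0.134, 0.0983]
eef_rot: [-0.125, -0.205, 0.97, -0.029]
ft_force: [1.5, 1.5, 4.6]
grip_width: 0.0135
grip_force: 97.8
delta_pos [0.02 0.06 0.15] dr [-0.2  0.3 -0.4] | j [ 0.24  0.69 -0.25  1.24  0.27  1.47  1.95] F [1.5 1.5 4.6] t 2.95 w 0.0135
```

```bash
python3 -m pendant '[{"delta_pos":[0.05,0,-0.2],"dr":[0,0,0],"fingers":0.5},{"delta_pos":[0.18,0,-0.68],"dr":[0,0,0],"fingers":0.5},{"delta_pos":[0.39,0,-1.45],"dr":[0,0,0],"fingers":0.5},{"delta_pos":[0.6,0,-2.2],"dr":[0,0,0],"fingers":0.5},{"delta_pos":[0.75,0,-2.9],"dr":[0,0,0],"fingers":0.5}]' 100; python3 -m pendant '[{"delta_pos":[0.1,0,-0.4],"dr":[0,0,0],"fingers":0.5},{"delta_pos":[0.1,0,-0.4],"dr":[0,0,0],"fingers":0.5},{"delta_pos":[0.1,0,-0.4],"dr":[0,0,0],"fingers":0.5}]' >/dev/null
python3 - <<'E'
from bench import ctrl; import cv2
from h import *
f=ctrl.grab_frame("wrist"); a=f["image"][:,:,::-1]
g=ctrl.grab_frame("side")["image"][120:300,230:470,::-1]
cv2.imwrite("pics/l1.png",np.hstack([cv2.resize(a,(400,250)),cv2.resize(g,(333,250))]))
print(pose(ctrl.get_state())[0], ctrl.get_state()["ft_force"],ctrl.get_state()["ft_torque"])
E
```

```text
t: 3.45
tool_pos: [0.6271, -0.1342, 0.1285]
eef_rot: [-0.125, -0.205, 0.97, -0.029]
ft_force: [-0.2, 0.8, -2.4]
grip_width: 0.0137
grip_force: 97.8
[ 0.62685378 -0.13403499  0.13134822] [ 0.61615179 -1.23145715 -2.49634211] [ 0.33869619 -0.65523048  0.00991449]
```

View pics/l1.png

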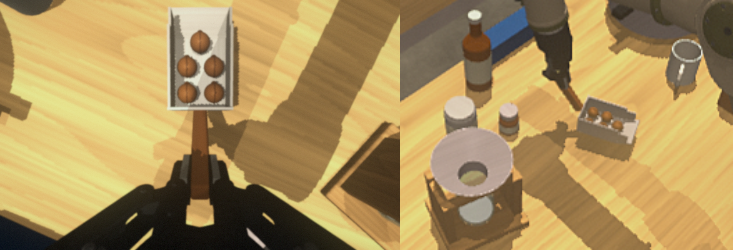

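The scoop is lifted with all five nuts in it. Now I'll check its attitude in the hand from wrist depth, then carry on lifting.

```bash
cat > chk.py <<'E'
from h import *; from bench import ctrl
def check():
    """scoop attitude as held, from wrist depth, in the nominal scoop frame"""
    f=ctrl.grab_frame("wrist");s=ctrl.get_state();p,R=pose(s)
    RS=R*T_S.inv()*Ro.from_euler("y",LEAN,degrees=True)
    g=p+R.apply([0,0,.003]);X,_=cloud(f)
    L=RS.inv().apply(X-g)+GR
    m=(abs(abs(L[:,1])-.037)<.006)&(abs(L[:,2]-.046)<.03)&(L[:,0]>-.06)&(L[:,0]<.07);P=L[m]
    b=[(x,np.percentile(k[:,2],95)) for x in np.arange(-.05,.05,.01) if len(k:=P[abs(P[:,0]-x)<.005])>8]
    b=np.array(b);c=np.polyfit(b[:,0],b[:,1],1)
    B=L[(abs(L[:,2]-.04)<.012)&(abs(L[:,1])<.045)&(L[:,0]>-.075)&(L[:,0]<.09)]
    W=L[(abs(L[:,2]-.04)<.008)&(abs(abs(L[:,1])-.037)<.012)&(L[:,0]>-.05)&(L[:,0]<.04)]
    r=cv2.minAreaRect((W[:,:2]*1000).astype(np.float32))
    e=RS.as_euler("ZYX",degrees=True)
    print("nominal yaw,tip,roll",e.round(1),"wall slope deg (nose up +)",np.degrees(np.arctan(c[0])).round(2),"wall z at x=0",c[1].round(4),"x range",np.percentile(B[:,0],[1,99]).round(4),"rect",np.round(r[0],1),np.round(r[1],1),round(r[2],1))
    print("grip",g.round(4),"F",np.round(s["ft_force"],1),"t",round(s["t"],2))
    return L
if __name__=="__main__":
    L=check()
E
python3 chk.py
python3 -m pendant '[{"delta_pos":[0.2,0,-0.8],"dr":[0,0,0],"fingers":0.5},{"delta_pos":[0.65,0,-2.4],"dr":[0,0,0],"fingers":0.5},{"delta_pos":[1.2,0,-4.4],"dr":[0,0,0],"fingers":0.5},{"delta_pos":[1.8,0,-6.8],"dr":[0,0,0],"fingers":0.5},{"delta_pos":[2.5,0,-9.3],"dr":[0,0,0],"fingers":0.5}]' >/dev/null
python3 -m pendant '[{"delta_pos":[0.6,0,-2.4],"dr":[0,0,0],"fingers":0.5},{"delta_pos":[1.3,0,-4.8],"dr":[0,0,0],"fingers":0.5},{"delta_pos":[1.9,0,-7.1],"dr":[0,0,0],"fingers":0.5},{"delta_pos":[2.4,0,-8.9],"dr":[0,0,0],"fingers":0.5},{"delta_pos":[2.6,0,-9.8],"dr":[0,0,0],"fingers":0.5}]' >/dev/null
python3 -m pendant '[{"delta_pos":[0.1,0,-0.4],"dr":[0,0,0],"fingers":0.5},{"delta_pos":[0.15,0,-0.5],"dr":[0,0,0],"fingers":0.5}]'; python3 chk.py
```

```text
nominal yaw,tip,roll [-156.1    0.2    0.2] wall slope deg (nose up +) -2.84 wall z at x=0 0.0436 x range [-0.0685  0.0546] rect [-5.2  0.3] [89.6 74.7] 0.1
grip [ 0.6262 -0.1343  0.1284] F [ 0.2  0.2 -4. ] t 3.9
t: 5.1
tool_pos: [0.6262, -0.1335, 0.3348]
eef_rot: [-0.125, -0.205, 0.97, -0.028]
ft_force: [-1.5, 0.6, -3.6]
grip_width: 0.0138
grip_force: 97.8
nominal yaw,tip,roll [-156.1    0.2    0.2] wall slope deg (nose up +) -2.92 wall z at x=0 0.0439 x range [-0.068   0.0545] rect [-5.   0.4] [74.5 89.9] 90.0
grip [ 0.6253 -0.1339  0.3314] F [ 0.2  0.9 -3.2] t 5.15
```

```bash
sed -i 's/^LEAN=15/LEAN=18/' h.py
cat > g2.py <<'E'
from h import *; from bench import ctrl; import sys
# args: nose inset from rim (m), height of scoop origin, yaw, tip
ins,zo,yaw,tip=map(float,sys.argv[1:5])
C=np.array([.5817,.1817,0]);S=scoopR(yaw); u=S.apply([1,0,0])
o=C-u*(.080-ins+.070)+[0,0,zo]
piv=np.array([.070-ins,0,.009])        # contact point under the ramp, scoop frame
P=o+S.apply(piv)
g=P+scoopR(yaw,tip).apply(GR-piv)
R=toolR(yaw,tip)
delta(g-R.apply([0,0,.003]),R,ctrl.get_state())
E
python3 g2.py .012 .26 90 0
```

```text
delta_pos [ 1.79  8.13 -1.88] dr [-32.3   2.2 109.2] | j [ 0.2   0.62 -0.25  0.83  0.26  1.94  2.04] F [ 0.2  0.9 -3.2] t 5.15 w 0.0136
```

```bash
python3 -m pendant '[{"delta_pos":[0.05,0.2,0],"dr":[-0.6,0.3,2],"fingers":0.5},{"delta_pos":[0.1,0.5,-0.1],"dr":[-1.6,0.6,5.5],"fingers":0.5},{"delta_pos":[0.2,0.8,-0.2],"dr":[-3,1,10],"fingers":0.5},{"delta_pos":[0.3,1.2,-0.3],"dr":[-4.5,1.5,15.5],"fingers":0.5},{"delta_pos":[0.4,1.6,-0.4],"dr":[-6.3,2,21.5],"fingers":0.5}]' >/dev/null;python3 g2.py .012 .26 90 0
```

```text
delta_pos [ 3.78  5.63 -0.79] dr [-27.4   0.8  87.1] | j [ 0.19  0.66 -0.17  0.76  0.14  2.03  1.67] F [ 0.5  0.4 -4.1] t 5.65 w 0.0137
```

```bash
python3 g2.py -.04 .225 90 0
```

```text
delta_pos [2.87 0.43 2.59] dr [-27.4   0.8  87.1] | j [ 0.19  0.66 -0.17  0.76  0.14  2.03  1.67] F [ 0.5  0.4 -4.1] t 5.65 w 0.0137
```

```bash
python3 -m pendant '[{"delta_pos":[0.3,0.3,0.4],"dr":[-1.7,0.1,5.5],"fingers":0.5},{"delta_pos":[0.6,0.5,1.0],"dr":[-3.4,0.1,11],"fingers":0.5},{"delta_pos":[0.9,0.5,1.6],"dr":[-5.2,0.2,16.5],"fingers":0.5},{"delta_pos":[1.2,0.5,2.0],"dr":[-7,0.2,22],"fingers":0.5},{"delta_pos":[1.5,0.5,2.3],"dr":[-8.7,0.3,27.5],"fingers":0.5}]' >/dev/null;python3 g2.py -.04 .225 90 0
```

```text
delta_pos [ 1.19 -0.66  0.2 ] dr [-18.7   0.5  59.5] | j [ 0.25  0.58 -0.12  0.91 -0.04  1.93  1.23] F [-1.   0.1 -3.5] t 6.15 w 0.0137
```

```bash
python3 -m pendant '[{"delta_pos":[0.3,-0.1,0],"dr":[-1.8,0,5.7],"fingers":0.5},{"delta_pos":[0.5,-0.2,0],"dr":[-3.6,0,11.4],"fingers":0.5},{"delta_pos":[0.7,-0.3,0.1],"dr":[-5.4,0.1,17.2],"fingers":0.5},{"delta_pos":[0.9,-0.4,0.1],"dr":[-7.2,0.2,23],"fingers":0.5},{"delta_pos":[1.1,-0.5,0.2],"dr":[-9,0.3,28.7],"fingers":0.5}]' >/dev/null;python3 g2.py -.04 .225 90 0
```

```text
delta_pos [ 0.01 -0.17  0.01] dr [-9.7  0.2 30.8] | j [ 0.3   0.49 -0.05  1.05 -0.2   1.82  0.79] F [-0.5  0.4 -2.5] t 6.65 w 0.0136
```

```bash
python3 -m pendant '[{"delta_pos":[0,-0.05,0],"dr":[-1.9,0,6],"fingers":0.5},{"delta_pos":[0,-0.1,0],"dr":[-3.8,0,12],"fingers":0.5},{"delta_pos":[0,-0.1,0],"dr":[-5.7,0.1,18],"fingers":0.5},{"delta_pos":[0,-0.15,0],"dr":[-7.4,0.2,23.5],"fingers":0.5},{"delta_pos":[0,-0.15,0],"dr":[-8.8,0.2,28],"fingers":0.5}]' >/dev/null;
python3 -m pendant '[{"delta_pos":[0,0,0],"dr":[-0.6,0,2],"fingers":0.5},{"delta_pos":[0,0,0],"dr":[-0.9,0,2.8],"fingers":0.5},{"delta_pos":[0,0,0],"dr":[-0.9,0,2.8],"fingers":0.5}]' >/dev/null;python3 g2.py -.04 .225 90 0; python3 g2.py .012 .21 90 0;python3 chk.py
python3 - <<'E'
from bench import ctrl; import cv2,pickle
f={n:ctrl.grab_frame(n) for n in("side","scene")}; pickle.dump(f,open("f2.pkl","wb"))
a=f["side"]["image"][120:320,220:460,::-1];b=f["scene"]["image"][80:260,230:430,::-1]
import numpy as np
cv2.imwrite("pics/d1.png",np.hstack([cv2.resize(a,(432,360)),cv2.resize(b,(360,324))[:324]]) if 0 else np.hstack([cv2.resize(a,(400,333)),cv2.resize(b,(370,333))]))
E
```

```text
delta_pos [-0.04 -0.03  0.05] dr [-0.   0.   0.3] | j [ 0.3   0.37  0.03  1.22 -0.31  1.65  0.33] F [ 0.2  0.5 -3.2] t 7.45 w 0.0134
delta_pos [ 4.44 -0.01  3.08] dr [-0.   0.   0.3] | j [ 0.3   0.37  0.03  1.22 -0.31  1.65  0.33] F [ 0.2  0.5 -3.2] t 7.45 w 0.0134
nominal yaw,tip,roll [90.3  0.  -0.1] wall slope deg (nose up +) 2.32 wall z at x=0 0.05 x range [-0.0648  0.0566] rect [-5.  -0.3] [89.9 74.4] 0.1
grip [ 0.5822 -0.1149  0.3196] F [ 0.1 -0.7 -2.7] t 7.5
```

View pics/d1.png

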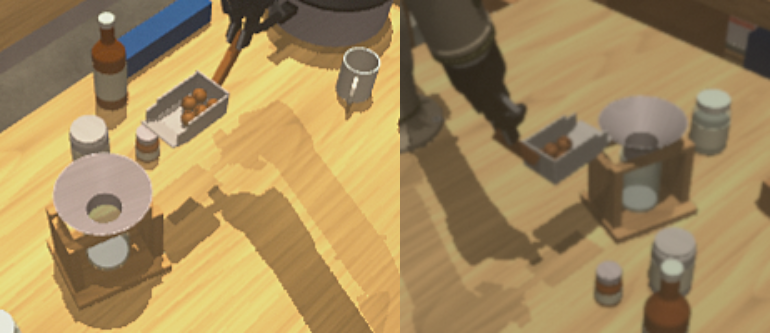

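```bash
cat > c2.py <<'E'
from h import *; from bench import ctrl; import pickle
s=ctrl.get_state();p,R=pose(s)
RS=R*T_S.inv()*Ro.from_euler("y",LEAN,degrees=True);g=p+R.apply([0,0,.003])
fs={n:ctrl.grab_frame(n) for n in("wrist","side","scene")}
for n,f in fs.items():
    X,_=cloud(f);L=RS.inv().apply(X-g)+GR
    for sg in(-1,1):
        o=[]
        for x in np.arange(-.055,.07,.012):
            k=L[(abs(L[:,1]*sg-.037)<.005)&(abs(L[:,0]-x)<.006)&(L[:,2]>.02)&(L[:,2]<.07)]
            o.append(round(float(np.percentile(k[:,2],97))*1000,1) if len(k)>5 else None)
        print(n,sg,o)
    k=L[(abs(L[:,1])<.006)&(L[:,2]>.055)&(L[:,2]<.09)&(L[:,0]<-.05)]
    if len(k)>5: print("  handle fit lean",np.degrees(np.arctan(-np.polyfit(k[:,2],k[:,0],1)[0])).round(1),len(k))
E
python3 c2.py
```

```text
wrist -1 [51.1, 48.5, 48.7, 49.5, 50.2, 50.7, 51.6, 52.0, 51.4, 44.5, 38.0]
wrist 1 [51.1, 47.7, 48.6, 49.2, 49.9, 50.5, 51.1, 51.7, 50.2, 44.5, 43.4]
  handle fit lean 37.9 881
side -1 [50.5, 46.5, 49.6, 48.7, 51.0, 51.1, 51.0, 51.6, 50.1, 43.5, None]
side 1 [51.6, 48.6, 48.3, 48.4, 50.6, 49.7, 52.2, 51.7, 46.2, 45.4, 29.0]
  handle fit lean 37.0 56
scene -1 [49.4, 49.1, 47.5, 48.8, 49.8, 50.2, 50.9, 51.2, 46.4, 44.3, 40.1]
scene 1 [None, 47.5, 48.4, 48.6, 50.8, 50.1, 50.5, 52.2, 45.5, 44.7, None]
  handle fit lean 43.5 8
```

Three cameras agree that the scoop is now nose-up 2.9°, so a lean of 15° is right. I'll correct that and re-check.

```bash
sed -i 's/^LEAN=18/LEAN=15/' h.py; python3 g2.py -.04 .225 90 0
python3 -m pendant '[{"delta_pos":[0,0,0],"dr":[0,-1,0.1],"fingers":0.5},{"delta_pos":[0,0,0],"dr":[0,-2,0.2],"fingers":0.5},{"delta_pos":[0,0,0],"dr":[0,-3,0.3],"fingers":0.5},{"delta_pos":[0,0,0],"dr":[0,-3,0.3],"fingers":0.5}]' >/dev/null; python3 g2.py -.04 .225 90 0; python3 c2.py
```

```text
delta_pos [-0.06 -0.09  0.09] dr [ 0.  -3.   0.3] | j [ 0.3   0.37  0.03  1.22 -0.31  1.65  0.33] F [-0.5 -0.3 -2.7] t 7.75 w 0.0139
delta_pos [-0.17 -0.1   0.13] dr [0.1 0.1 0.1] | j [ 0.27  0.35  0.03  1.23 -0.26  1.63  0.29] F [-1.   0.1 -2.8] t 8.15 w 0.0134
wrist -1 [48.9, 45.1, 45.0, 44.8, 44.8, 45.1, 44.9, 45.1, 36.3, 36.6, None]
wrist 1 [48.6, 44.7, 44.6, 44.8, 45.1, 44.6, 44.5, 44.6, 36.1, 36.4, None]
  handle fit lean 34.8 863
side -1 [47.4, 44.1, 45.4, 45.9, 45.7, 45.4, 45.8, 45.5, 36.9, 36.6, None]
side 1 [46.0, 44.2, 45.1, 44.5, 45.0, 43.9, 43.8, 44.1, 36.8, 38.0, None]
  handle fit lean 37.6 52
scene -1 [45.3, 45.0, 44.7, 45.0, 44.0, 45.5, 44.6, 44.5, 36.6, 35.3, None]
scene 1 [None, 43.8, 44.3, 44.3, 44.7, 43.2, 45.5, 45.4, 35.8, 35.6, None]
  handle fit lean 44.5 13
```

The scoop is level to within about 0.2°. Next I'll advance above the rim.

```bash
python3 g2.py .012 .212 90 0
python3 -m pendant '[{"delta_pos":[0.5,0,0.1],"dr":[0,0,0],"fingers":0.5},{"delta_pos":[1.5,-0.1,0.5],"dr":[0,0,0],"fingers":0.5},{"delta_pos":[2.6,-0.1,1.2],"dr":[0,0,0],"fingers":0.5},{"delta_pos":[3.6,-0.1,1.9],"dr":[0,0,0],"fingers":0.5},{"delta_pos":[4.2,-0.1,2.4],"dr":[0,0,0],"fingers":0.5}]' >/dev/null;  python3 g2.py .012 .212 90 0; python3 g2.py .012 .196 90 0
python3 - <<'E'
from bench import ctrl; import cv2,numpy as np
a=ctrl.grab_frame("side")["image"][150:310,230:430,::-1];b=ctrl.grab_frame("scene")["image"][90:230,260:420,::-1]
cv2.imwrite("pics/d2.png",np.hstack([cv2.resize(a,(420,336),interpolation=2),cv2.resize(b,(380,336),interpolation=2)]))
E
```

```text
delta_pos [ 4.62 -0.08  2.72] dr [ 0.1  0.  -0. ] | j [ 0.27  0.35  0.03  1.23 -0.26  1.64  0.3 ] F [ 0.2 -0.2 -3.2] t 8.3 w 0.0138
delta_pos [0.21 0.03 0.2 ] dr [-0.  -0.   0.1] | j [ 0.21  0.32  0.01  1.31 -0.26  1.58  0.23] F [-0.6  0.1 -2.3] t 8.8 w 0.0137
delta_pos [-0.2   0.03  1.75] dr [-0.  -0.   0.1] | j [ 0.21  0.32  0.01  1.31 -0.26  1.58  0.23] F [-0.6  0.1 -2.3] t 8.8 w 0.0137
```

View pics/d2.png

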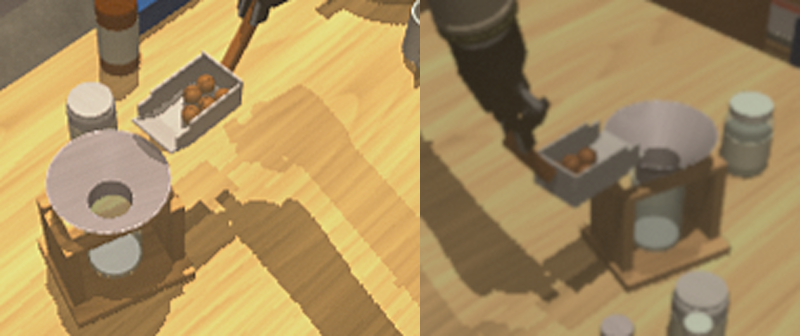

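The nose is poised just above the funnel's near rim, at (140,130) in the left half. I'll lower it in small steps while watching the force.

```bash
python3 -m pendant '[{"delta_pos":[0.1,0,0.3],"dr":[0,0,0],"fingers":0.5},{"delta_pos":[0.05,0,0.7],"dr":[0,0,0],"fingers":0.5},{"delta_pos":[-0.05,0,1.1],"dr":[0,0,0],"fingers":0.5},{"delta_pos":[-0.1,0,1.25],"dr":[0,0,0],"fingers":0.5},{"delta_pos":[-0.1,0,1.3],"dr":[0,0,0],"fingers":0.5}]' | grep -E "pos|force:"
for k in 1 2 3; do python3 -c "print(end='')"; done
python3 -m pendant '[{"delta_pos":[-0.03,0,0.1],"dr":[0,0,0],"fingers":0.5},{"delta_pos":[-0.05,0,0.2],"dr":[0,0,0],"fingers":0.5},{"delta_pos":[-0.05,0,0.2],"dr":[0,0,0],"fingers":0.5}]' | grep -E "pos|ft"; python3 g2.py .012 .196 90 0
```

```text
tool_pos: [0.5814, -0.067, 0.2975]
ft_force: [-0.6, 0.1, -2.5]
grip_force: 97.9
tool_pos: [0.5815, -0.0667, 0.2958]
ft_force: [-1.1, -0.4, -2.7]
delta_pos [0.17 0.01 0.35] dr [ 0.  0. -0.] | j [ 0.21  0.32  0.01  1.33 -0.26  1.55  0.23] F [-1.1 -0.4 -2.7] t 9.7 w 0.0136
```

```bash
python3 -m pendant '[{"delta_pos":[0.05,0,0.1],"dr":[0,0,0],"fingers":0.5},{"delta_pos":[0.1,0,0.15],"dr":[0,0,0],"fingers":0.5},{"delta_pos":[0.1,0,0.2],"dr":[0,0,0],"fingers":0.5},{"delta_pos":[0.1,0,0.2],"dr":[0,0,0],"fingers":0.5}]' | grep -E "pos|ft"; python3 -m pendant '[{"delta_pos":[0,0,0.1],"dr":[0,0,0],"fingers":0.5},{"delta_pos":[0,0,0.1],"dr":[0,0,0],"fingers":0.5}]' | grep -E "pos|ft";  python3 -m pendant '[{"delta_pos":[0,0,0.1],"dr":[0,0,0],"fingers":0.5},{"delta_pos":[0,0,0.1],"dr":[0,0,0],"fingers":0.5}]' | grep -E "pos|ft"; python3 g2.py .012 .196 90 0
```

```text
tool_pos: [0.5815, -0.0651, 0.2942]
ft_force: [0.5, 0.2, -2.9]
tool_pos: [0.5815, -0.0649, 0.2931]
ft_force: [-0.8, -0.2, -1.4]
tool_pos: [0.5816, -0.0648, 0.2923]
ft_force: [0.2, -1.6, -2.1]
delta_pos [ 0.09  0.01 -0.04] dr [ 0.1  0.1 -0. ] | j [ 0.21  0.32  0.01  1.34 -0.26  1.54  0.23] F [ 0.2 -1.6 -2.1] t 10.5 w 0.0142
```

```bash
for i in 1; do python3 -m pendant '[{"delta_pos":[0,0,0.1],"dr":[0,0,0],"fingers":0.5},{"delta_pos":[0,0,0.1],"dr":[0,0,0],"fingers":0.5}]' | grep -E "pos|ft"; done; python3 -m pendant '[{"delta_pos":[0,0,0.1],"dr":[0,0,0],"fingers":0.5},{"delta_pos":[0,0,0.1],"dr":[0,0,0],"fingers":0.5}]' | grep -E "pos|ft"; python3 -m pendant '[{"delta_pos":[0,0,0],"dr":[0,0,0],"fingers":0.5}]' | grep -E "ft"; python3 -m pendant '[{"delta_pos":[0,0,0],"dr":[0,0,0],"fingers":0.5}]' | grep -E "ft"; python3 c2.py | grep wrist
```

```text
tool_pos: [0.5816, -0.0648, 0.2914]
ft_force: [0.2, -1.5, -0.6]
tool_pos: [0.5817, -0.0646, 0.2905]
ft_force: [0.6, -2.7, -0.2]
ft_force: [-0.6, -3.5, 0.5]
ft_force: [0.1, -4.1, -0.5]
wrist -1 [48.8, 45.5, 45.7, 45.4, 46.0, 45.9, 45.8, 45.8, 38.0, 37.5, None]
wrist 1 [49.0, 45.5, 45.7, 45.3, 45.4, 45.4, 45.6, 45.5, 37.4, 37.3, None]
```

The nose is resting lightly on the rim: about +2.5 N vertical, with the scoop level. Next I'll plan the tipping arc about the contact point.

```bash
for t in 0 6 12 18 24 30; do python3 g2.py .0115 .1945 90 $t | cut -d'|' -f1; done;  python3 g2.py .0115 .1945 90 0
```

```text
delta_pos [-0.    0.01 -0.09] dr [ 0.1  0.1 -0. ] 
delta_pos [ 1.41  0.01 -1.47] dr [ 0.1 -5.9 -0. ] 
delta_pos [ 2.95  0.01 -2.68] dr [  0.1 -11.9  -0. ] 
delta_pos [ 4.62  0.01 -3.73] dr [  0.1 -17.9  -0. ] 
delta_pos [ 6.39  0.01 -4.6 ] dr [  0.1 -23.9  -0. ] 
delta_pos [ 8.23  0.01 -5.28] dr [  0.1 -29.9  -0. ] 
delta_pos [-0.    0.01 -0.09] dr [ 0.1  0.1 -0. ] | j [ 0.21  0.32  0.01  1.35 -0.26  1.53  0.23] F [-0.8 -2.7 -0.2] t 11.25 w 0.0137
```

```bash
python3 -m pendant '[{"delta_pos":[0.45,0,-0.55],"dr":[0,-2,0],"fingers":0.5},{"delta_pos":[1.15,0,-1.25],"dr":[0,-5,0],"fingers":0.5},{"delta_pos":[1.9,0,-1.9],"dr":[0,-8,0],"fingers":0.5},{"delta_pos":[2.7,0,-2.5],"dr":[0,-11,0],"fingers":0.5},{"delta_pos":[2.95,0,-2.68],"dr":[0,-12,0],"fingers":0.5}]' | grep -E "pos|ft"; python3 c2.py | grep wrist;for t in 12 16 20 24 28; do python3 g2.py .0115 .1945 90 $t | cut -d'|' -f1; done;python3 g2.py .0115 .1945 90 0
```

```text
tool_pos: [0.5818, -0.0394, 0.3249]
ft_force: [-0.1, 0.3, -2.0]
wrist -1 [48.9, 45.6, 45.3, 45.7, 45.6, 45.6, 46.0, 45.8, 37.4, 37.8, None]
wrist 1 [48.5, 45.0, 45.2, 45.2, 45.4, 45.5, 45.5, 45.6, 37.5, 37.1, None]
delta_pos [-0.11  0.03 -0.06] dr [ 0.  -0.1  0.1] 
delta_pos [ 0.82  0.03 -0.99] dr [ 0.  -4.1  0.1] 
delta_pos [ 1.81  0.03 -1.86] dr [ 0.  -8.1  0.1] 
delta_pos [ 2.86  0.03 -2.65] dr [  0.  -12.1   0.1] 
delta_pos [ 3.96  0.03 -3.36] dr [  0.  -16.1   0.1] 
delta_pos [-2.47  0.03  3.08] dr [-0.  11.9  0.1] | j [ 0.06  0.27 -0.01  1.31 -0.05  1.56  0.05] F [ 0.3 -0.5 -0.6] t 11.9 w 0.0141
```

```bash
python3 -m pendant '[{"delta_pos":[0.4,0,-0.5],"dr":[0,-2,0],"fingers":0.5},{"delta_pos":[0.9,0,-1],"dr":[0,-4,0],"fingers":0.5},{"delta_pos":[1.3,0,-1.4],"dr":[0,-6,0],"fingers":0.5},{"delta_pos":[1.8,0,-1.8],"dr":[0,-8,0],"fingers":0.5},{"delta_pos":[2.3,0,-2.2],"dr":[0,-10,0],"fingers":0.5}]' | grep -E "pos|ft"; for t in 22 25 28 31 34; do python3 g2.py .0115 .1945 90 $t | cut -d'|' -f1; done;python3 g2.py .0115 .1945 90 0
```

```text
tool_pos: [0.5812, -0.0221, 0.3465]
ft_force: [-0.2, -1.3, -0.2]
delta_pos [ 0.24  0.05 -0.11] dr [-0.1  0.1 -0.2] 
delta_pos [ 0.93  0.04 -0.81] dr [-0.1 -2.9 -0.2] 
delta_pos [ 1.65  0.04 -1.48] dr [-0.1 -5.9 -0.2] 
delta_pos [ 2.41  0.04 -2.11] dr [-0.1 -8.9 -0.2] 
delta_pos [ 3.2   0.04 -2.7 ] dr [ -0.1 -11.9  -0.2] 
delta_pos [-3.54  0.06  5.99] dr [-0.  22.1 -0.2] | j [-0.07  0.27 -0.03  1.27  0.13  1.62 -0.1 ] F [-0.2 -1.3 -0.2] t 12.4 w 0.0135
```

```bash
python3 -m pendant '[{"delta_pos":[0.6,0,-0.45],"dr":[0,-1.5,0],"fingers":0.5},{"delta_pos":[0.93,0,-0.8],"dr":[0,-3,0],"fingers":0.5},{"delta_pos":[1.3,0,-1.15],"dr":[0,-4.5,0],"fingers":0.5},{"delta_pos":[1.65,0,-1.5],"dr":[0,-6,0],"fingers":0.5},{"delta_pos":[2.0,0,-1.8],"dr":[0,-7.5,0],"fingers":0.5}]' | grep -E "pos|ft";  python3 -m pendant '[{"delta_pos":[0,0,0],"dr":[0,0,0],"fingers":0.5},{"delta_pos":[0,0,0],"dr":[0,0,0],"fingers":0.5},{"delta_pos":[0,0,0],"dr":[0,0,0],"fingers":0.5}]' | grep -E "pos|ft"; for t in 30 34 38 42 46; do python3 g2.py .0115 .1945 90 $t | cut -d'|' -f1; done;python3 g2.py .0115 .1945 90 0
python3 - <<'E'
from bench import ctrl; import cv2,numpy as np
a=ctrl.grab_frame("side")["image"][130:310,220:430,::-1];b=ctrl.grab_frame("scene")["image"][90:230,260:420,::-1]
cv2.imwrite("pics/t1.png",np.hstack([cv2.resize(a,(420,360),interpolation=2),cv2.resize(b,(380,360),interpolation=2)]))
E
```

```text
tool_pos: [0.5815, 0.0016, 0.3626]
ft_force: [0.0, -1.5, 0.1]
tool_pos: [0.5815, 0.0011, 0.3623]
ft_force: [0.4, 0.5, -0.1]
delta_pos [ 0.04  0.02 -0.06] dr [ 0.  -0.5 -0.1] 
delta_pos [ 0.97  0.02 -0.98] dr [ 0.  -4.5 -0.1] 
delta_pos [ 1.97  0.02 -1.84] dr [ 0.  -8.5 -0.1] 
delta_pos [ 3.02  0.02 -2.62] dr [  0.  -12.5  -0.1] 
delta_pos [ 4.13  0.02 -3.33] dr [  0.  -16.5  -0.1] 
delta_pos [-4.58  0.02  8.51] dr [ 0.  29.5 -0.1] | j [-0.18  0.28 -0.05  1.23  0.26  1.68 -0.2 ] F [ 0.4  0.5 -0.1] t 13.2 w 0.0137
```

View pics/t1.png

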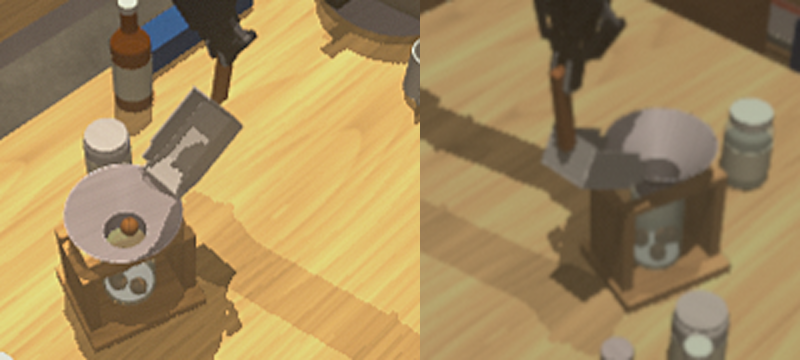

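At 30° the scoop already looks empty. Nuts are visible in the jar at (118,282) and (138,287), and one is in the spout at (130,226). I'll tip further to be sure, then count.

```bash
python3 -m pendant '[{"delta_pos":[0.7,0,-0.75],"dr":[0,-3.5,0],"fingers":0.5},{"delta_pos":[1.6,0,-1.6],"dr":[0,-7.5,0],"fingers":0.5},{"delta_pos":[2.7,0,-2.45],"dr":[0,-11.5,0],"fingers":0.5},{"delta_pos":[3.8,0,-3.2],"dr":[0,-15.5,0],"fingers":0.5},{"delta_pos":[3.8,0,-3.2],"dr":[0,-15.5,0],"fingers":0.5}]' | grep -E "pos|ft";  python3 -m pendant '[{"delta_pos":[0,0,0],"dr":[0,0,0],"fingers":0.5},{"delta_pos":[0,0,0],"dr":[0,0,0],"fingers":0.5},{"delta_pos":[0,0,0],"dr":[0,0,0],"fingers":0.5},{"delta_pos":[0,0,0],"dr":[0,0,0],"fingers":0.5},{"delta_pos":[0,0,0],"dr":[0,0,0],"fingers":0.5}]' | grep -E "pos|ft"
python3 - <<'E'
from bench import ctrl; import cv2,numpy as np
a=ctrl.grab_frame("side")["image"][180:310,220:340,::-1];b=ctrl.grab_frame("wrist")["image"][:,:,::-1]
cv2.imwrite("pics/t2.png",np.hstack([cv2.resize(a,(360,390),interpolation=2),cv2.resize(b,(440,390)[:1]+(275,)) if 0 else cv2.copyMakeBorder(cv2.resize(b,(440,275)),0,115,0,0,0)]))
E
```

```text
tool_pos: [0.5816, 0.0498, 0.3834]
ft_force: [-0.6, 2.4, -0.3]
tool_pos: [0.5816, 0.0455, 0.3841]
ft_force: [1.4, 2.5, -0.1]
```

View pics/t2.png

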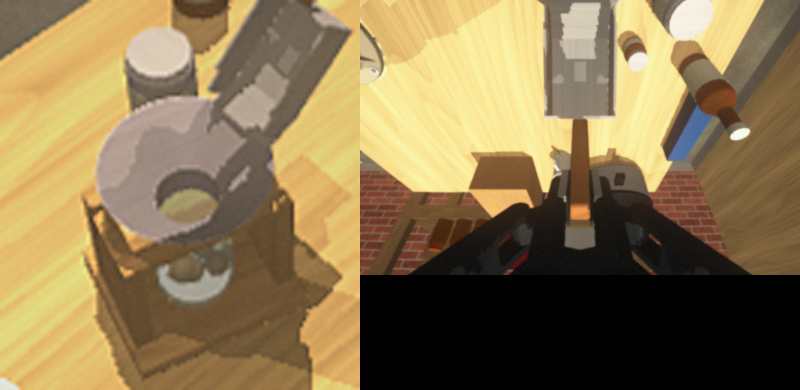

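The wrist view shows the scoop empty, the funnel is clear and the nuts are in the jar. Now I'll lift off, level the scoop and retreat.

```bash
python3 g2.py .0115 .25 90 45;python3 g2.py -.03 .27 90 10
```

```text
delta_pos [-2.69  0.02 -4.76] dr [ 0.   0.  -0.1] | j [-0.38  0.37 -0.07  1.16  0.51  1.83 -0.37] F [1.5 1.8 1.6] t 14.4 w 0.0136
delta_pos [-12.43   0.03   5.16] dr [ 0.  35.  -0.1] | j [-0.38  0.37 -0.07  1.16  0.51  1.83 -0.37] F [1.5 1.8 1.6] t 14.4 w 0.0136
```

```bash
python3 -m pendant '[{"delta_pos":[-0.4,0,-0.7],"dr":[0,0,0],"fingers":0.5},{"delta_pos":[-1.1,0,-2],"dr":[0,0,0],"fingers":0.5},{"delta_pos":[-2,0,-3.5],"dr":[0,0,0],"fingers":0.5},{"delta_pos":[-2.7,0,-4.7],"dr":[0,0,0],"fingers":0.5},{"delta_pos":[-2.7,0,-4.8],"dr":[0,0,0],"fingers":0.5}]' | grep -E "pos|ft"; python3 g2.py -.03 .25 90 10; python3 g2.py -.03 .25 90 30
```

```text
tool_pos: [0.5817, 0.046, 0.441]
ft_force: [-0.6, -0.3, -1.5]
delta_pos [-8.600e+00  1.000e-02  1.183e+01] dr [ 0.2 35.  -0.2] | j [-0.39  0.38 -0.06  1.01  0.53  1.94 -0.3 ] F [-0.6 -0.3 -1.5] t 14.9 w 0.0136
delta_pos [-6.85  0.02  4.19] dr [ 0.1 15.  -0.2] | j [-0.39  0.38 -0.06  1.01  0.53  1.94 -0.3 ] F [-0.6 -0.3 -1.5] t 14.9 w 0.0136
```

```bash
python3 -m pendant '[{"delta_pos":[-1.6,0,0.8],"dr":[0,3,0],"fingers":0.5},{"delta_pos":[-3.4,0,1.9],"dr":[0,7,0],"fingers":0.5},{"delta_pos":[-5.2,0,3],"dr":[0,11,0],"fingers":0.5},{"delta_pos":[-6.8,0,4.2],"dr":[0,15,0],"fingers":0.5},{"delta_pos":[-7.5,0,5.8],"dr":[0,19,0],"fingers":0.5}]' | grep -E "pos|ft"
cat > g3.py <<'E'
from h import *; from bench import ctrl; import sys
# scoop origin x y z yaw tip
x,y,z,yaw,tip=map(float,sys.argv[1:6])
S=scoopR(yaw,tip);R=toolR(yaw,tip)
delta(np.array([x,y,z])+S.apply(GR)-R.apply([0,0,.003]),R,ctrl.get_state())
E
python3 g3.py .54 -.10 .20 90 0
```

```text
tool_pos: [0.5813, -0.0493, 0.4267]
ft_force: [0.8, 0.4, -2.4]
delta_pos [-13.1   -4.11  15.75] dr [ 0.1 26.  -0.2] | j [-0.07  0.29 -0.02  1.08  0.2   1.79 -0.06] F [ 0.8  0.4 -2.4] t 15.4 w 0.0136
```

```bash
python3 -m pendant '[{"delta_pos":[-2,-0.6,2],"dr":[0,5,0],"fingers":0.5},{"delta_pos":[-5,-1.5,5],"dr":[0,11,0],"fingers":0.5},{"delta_pos":[-8,-2.5,8.5],"dr":[0,17,0],"fingers":0.5},{"delta_pos":[-11,-3.5,12],"dr":[0,22,0],"fingers":0.5},{"delta_pos":[-13,-4.1,15],"dr":[0,26,0],"fingers":0.5}]' | grep -E "pos|ft";python3 g3.py .54 -.10 .03 90 0
```

```text
tool_pos: [0.5379, -0.208, 0.3019]
ft_force: [1.0, 0.3, -1.7]
delta_pos [-4.52  0.22 16.9 ] dr [ 0.  -0.  -0.4] | j [ 0.4   0.35  0.08  1.28 -0.26  1.63  0.47] F [ 1.   0.3 -1.7] t 15.9 w 0.0137
```

```bash
python3 -m pendant '[{"delta_pos":[-0.8,0,3],"dr":[0,0,0],"fingers":0.5},{"delta_pos":[-2,0.1,7],"dr":[0,0,0],"fingers":0.5},{"delta_pos":[-3,0.2,11],"dr":[0,0,-0.3],"fingers":0.5},{"delta_pos":[-4,0.2,14.5],"dr":[0,0,-0.4],"fingers":0.5},{"delta_pos":[-4.5,0.2,16.9],"dr":[0,0,-0.4],"fingers":0.5}]' | grep -E "pos|ft"; python3 -m pendant '[{"delta_pos":[0,0,0],"dr":[0,0,0],"fingers":0.5}]' >/dev/null; python3 g3.py .54 -.10 .0 90 0; python3 c2.py
```

```text
tool_pos: [0.5401, -0.2034, 0.1249]
ft_force: [-0.0, 0.2, -2.6]
delta_pos [-1.24  0.09  2.48] dr [-0.4 -0.1  0.2] | j [ 0.4   0.44  0.06  1.55 -0.27  1.29  0.56] F [ 0.1  1.2 -2.5] t 16.5 w 0.0136
wrist -1 [48.5, 45.3, 45.2, 45.4, 45.1, 45.3, 45.0, 45.2, 36.7, 36.8, None]
wrist 1 [48.3, 45.1, 45.0, 44.8, 45.0, 45.2, 45.0, 44.9, 36.5, 36.6, None]
  handle fit lean 35.0 878
side -1 [50.9, 49.4, 47.2, 48.3, 50.4, 49.5, 49.0, 49.6, 41.4, 39.6, None]
side 1 [50.6, 48.0, 50.8, 47.7, 51.7, 46.9, 46.2, 48.6, 39.6, 40.2, None]
  handle fit lean -70.6 106
scene -1 [52.0, 49.4, 50.8, 50.4, 48.8, 50.0, 50.0, 49.1, 41.5, 42.6, None]
scene 1 [None, None, None, None, None, None, None, None, None, None, None]
  handle fit lean -85.3 26
```

```bash
python3 -m pendant '[{"delta_pos":[-0.15,0,0.6],"dr":[-0.2,0,0],"fingers":0.5},{"delta_pos":[-0.35,0,1.3],"dr":[-0.4,0,0],"fingers":0.5},{"delta_pos":[-0.5,0,1.9],"dr":[-0.4,0,0],"fingers":0.5},{"delta_pos":[-0.6,0,2.2],"dr":[-0.4,0,0],"fingers":0.5},{"delta_pos":[-0.6,0,2.2],"dr":[-0.4,0,0],"fingers":0.5}]' | grep -E "pos|ft"; python3 g3.py .54 -.10 .0 90 0;python3 -m pendant '[{"delta_pos":[-0.03,0,0.1],"dr":[0,0,0],"fingers":0.5},{"delta_pos":[-0.05,0,0.2],"dr":[0,0,0],"fingers":0.5},{"delta_pos":[-0.05,0,0.2],"dr":[0,0,0],"fingers":0.5}]' | grep -E "pos|ft"; python3 -m pendant '[{"delta_pos":[-0.03,0,0.1],"dr":[0,0,0],"fingers":0.5},{"delta_pos":[-0.03,0,0.1],"dr":[0,0,0],"fingers":0.5}]' | grep -E "pos|ft"
```

```text
tool_pos: [0.5422, -0.2032, 0.1056]
ft_force: [-0.1, -0.0, -2.6]
delta_pos [-0.66 -0.23  0.72] dr [0.4 0.  0.4] | j [ 0.41  0.46  0.06  1.57 -0.28  1.24  0.57] F [-0.1 -0.  -2.6] t 17.15 w 0.0136
tool_pos: [0.5428, -0.2034, 0.1042]
ft_force: [-0.2, 0.2, -2.5]
tool_pos: [0.5427, -0.2034, 0.1031]
ft_force: [-0.7, -0.2, -2.4]
```

```bash
python3 -m pendant '[{"delta_pos":[-0.03,0,0.1],"dr":[0.3,0,0],"fingers":0.5},{"delta_pos":[-0.07,0,0.25],"dr":[0.3,0,0],"fingers":0.5},{"delta_pos":[-0.1,0,0.35],"dr":[0.3,0,0],"fingers":0.5},{"delta_pos":[-0.1,0,0.35],"dr":[0.3,0,0],"fingers":0.5}]' | grep -E "pos|ft"; python3 -m pendant '[{"delta_pos":[-0.03,0,0.1],"dr":[0,0,0],"fingers":0.5},{"delta_pos":[-0.03,0,0.1],"dr":[0,0,0],"fingers":0.5}]' | grep -E "pos|ft"
```

```text
tool_pos: [0.5426, -0.2034, 0.0992]
ft_force: [0.3, -0.2, -2.6]
tool_pos: [0.5429, -0.2036, 0.0986]
ft_force: [0.2, 0.1, -0.1]
```

```bash
python3 -m pendant '[{"delta_pos":[-0.02,0,0.07],"dr":[0,0,0],"fingers":0.5},{"delta_pos":[-0.02,0,0.07],"dr":[0,0,0],"fingers":0.5}]' | grep -E "pos|ft"; python3 c2.py | grep wrist;  python3 g3.py .54 -.10 .0 90 0
```

```text
tool_pos: [0.5431, -0.2039, 0.0983]
ft_force: [-0.2, -1.3, 3.3]
wrist -1 [49.0, 45.4, 45.7, 45.9, 45.9, 45.9, 46.2, 45.9, 37.9, 37.8, None]
wrist 1 [48.9, 45.5, 45.7, 45.7, 45.8, 45.9, 46.2, 46.0, 37.8, 37.5, None]
delta_pos [-0.41 -0.31  0.04] dr [0.2 0.1 0.4] | j [ 0.41  0.47  0.06  1.57 -0.28  1.23  0.58] F [-0.4 -2.   4.7] t 18.6 w 0.013
```

The scoop is standing on the counter and level. Releasing and backing off along the tool axis.

```bash
python3 -m pendant '[{"delta_pos":[0,0,0],"dr":[0,0,0],"fingers":0.5},{"delta_pos":[0,0,0],"dr":[0,0,0],"fingers":1.4},{"delta_pos":[0,0,0],"dr":[0,0,0],"fingers":2},{"delta_pos":[0,0,0],"dr":[0,0,0],"fingers":3.5},{"delta_pos":[0,0,0],"dr":[0,0,0],"fingers":5}]' 20 | grep -E "pos|ft|width"; python3 -m pendant '[{"delta_pos":[0,0,0],"dr":[0,0,0],"fingers":6},{"delta_pos":[0,0,-0.5],"dr":[0,0,0],"fingers":7},{"delta_pos":[0,0,-1.5],"dr":[0,0,0],"fingers":7},{"delta_pos":[0,0,-3.5],"dr":[0,0,0],"fingers":7},{"delta_pos":[0,0,-6],"dr":[0,0,0],"fingers":7}]' | grep -E "pos|ft|width";  python3 -m pendant '[{"delta_pos":[0,0,-2],"dr":[0,0,0],"fingers":7},{"delta_pos":[0,0,-5],"dr":[0,0,0],"fingers":7},{"delta_pos":[0,0,-7],"dr":[0,0,0],"fingers":7},{"delta_pos":[0,0,-9],"dr":[0,0,0],"fingers":7},{"delta_pos":[0,0,-10],"dr":[0,0,0],"fingers":7}]' | grep -E "pos|ft|width"
python3 - <<'E'
from bench import ctrl; import cv2,numpy as np,pickle
from h import *
f={n:ctrl.grab_frame(n) for n in("side","scene")}
a=f["side"]["image"][130:330,190:450,::-1];b=f["scene"]["image"][90:290,220:440,::-1]
cv2.imwrite("pics/e1.png",np.hstack([cv2.resize(a,(442,340),interpolation=2),cv2.resize(b,(358,340),interpolation=2)]))
old=pickle.load(open("f0.pkl","rb"))
for nm,c,r,h in (("spice",(.70,-.01),.03,(.06,.08)),("can",(.755,.09),.05,(.1,.125)),("stand/funnel",(.582,.182),.085,(.17,.21))):
    for k in f:
        o=[]
        for q in (old,f):
            X=cloud(q[k])[0];m=(np.hypot(X[:,0]-c[0],X[:,1]-c[1])<r)&(X[:,2]>h[0])&(X[:,2]<h[1]);o.append(X[m].mean(0).round(4))
        print(nm,k,o[0],o[1])
E
```

```text
tool_pos: [0.5425, -0.2031, 0.0972]
ft_force: [-0.9, -0.1, -0.0]
grip_width: 0.0479
tool_pos: [0.5422, -0.219, 0.1564]
ft_force: [0.7, -0.9, 0.1]
grip_width: 0.0702
tool_pos: [0.5427, -0.246, 0.2552]
ft_force: [0.5, -1.2, -0.8]
grip_width: 0.0701
spice side [ 0.6989 -0.0231  0.0693] [ 0.6992 -0.0227  0.0692]
spice scene [ 0.7026 -0.0239  0.0699] [ 0.7033 -0.0241  0.07  ]
can side [0.7554 0.0712 0.1091] [0.7562 0.0709 0.109 ]
can scene [0.7621 0.0695 0.1095] [0.7624 0.0693 0.1096]
stand/funnel side [0.5931 0.1731 0.1898] [0.5933 0.173  0.1898]
stand/funnel scene [0.571  0.2183 0.1903] [0.5647 0.2042 0.1903]
```

View pics/e1.png

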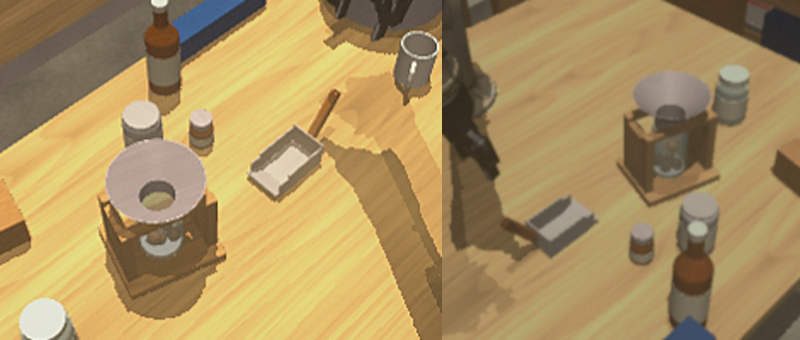

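The scoop stands empty and upright at (290,160) in the left half. The funnel is empty, the nuts are in the jar at (160,240), no nuts are loose on the counter, and the nearby things have not moved. Handing in.

```bash
python3 -c "
from bench import ctrl
print(ctrl.close_job())"
```

```text
the job is handed in; nothing more can be done
None
```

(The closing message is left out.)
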